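# Sort tested modules off the test box, then hold its sprung cover just under balance

## Robot

A 6-joint arm with a two-finger parallel gripper is mounted at the origin on the work surface. World frame = base frame: x ahead of the robot, y to its left, z up, the work surface at z = 0. Lengths are in mm, angles in rad, forces in N, time in s.
With the tool pointing down it reaches from about 275 to 1000 mm from the base axis. Payload 8.4 kg.
Tool frame: the origin (TCP) lies at the very end of the fingers, on their centre line; the grasp point (between the pads) lies 19 mm behind it; z points along the fingers, y is the line along which they close (so a half turn about z gives the same grasp; the last joint's range is limited). The gripper opens to 85 mm and grips with 20 to 120 N. Pads are 22 mm wide; open, the fingers measure 114 mm over their backs; the gripper's body (76 mm by 85 mm) begins 54 mm behind the grasp point. The pads swing forward as they close: fully open they stand 13 mm farther back than shut.
Start: joints at [1.214, 0.353, 1.633, -0, 1.155, -0.002], TCP at [217.125, 586.075, 231.281] pointing down, gripper open.
Joint ranges: [-2.63, 2.63], [-0.92, 2.1], [0.06, 2.66], [-1.3, 4.44], [0, 2.69], [-3.02, 3.02]. Speed limits (rad/s): [2.22, 2.22, 2.79, 3.14, 3.14, 3.14].

## Interface

Orientations are given as [roll, pitch, yaw] about the fixed x, y, z axes, in that order (R = Rz(yaw) Ry(pitch) Rx(roll)).
In Python, from rig import sensors, grab_frame, camera_params, order gives the robot as it stands. The module is installed in compiled form; this text tells all that it offers.
- The arm moves only by the tool move_arm, never from a script. Its argument "motion" is a list of rows, each a list of 7 numbers: the turn, a rotation vector about the tool's x, y, z in a scale on which 1.0 is 4 rad, then the shift along the tool's x, y, z in a scale on which 1.0 is 0.6 m, then the finger opening in m, from 0 to 0.0854. A call has 1 to 8 rows; each row is the pose to reach, as a shift and turn from the pose commanded when the call began, along the tool's axes at that moment; what a row does not reach only later rows make up. A row lasts 1/8 s, in which the tool goes at most 62.5 mm and 10.7 degrees, less where a joint would pass 70% of its speed; a pose out of reach is approached as far as the arm can. A call with a gripper value outside its range is refused whole. The fingers move at their own pace and stop on an object; "grip_force" is the grip in N (left out, the last holds). Time passes only in rows, so rows that repeat a pose let the fingers close. It gives the time, the measured TCP pose, the force, the opening and the grip force at its end, in the units of the state.
- sensors.sense(): the state, without advancing time (a new reading comes with each control period).
- grab_frame(name): name is "scene" or "top" or "wrist"; returns (picture, depth): 384x512x3 uint8, red, green, blue; 384x512 float32, mm along the optical axis (not along the pixel's ray), 0 where there is no reading.
- camera_params(name): a dict with "camera_matrix" (3x3 intrinsics, pixels), "k1" (the pictures are not rectified: a ray, as slopes to the right and down, at radius r is drawn at 1 + k1 r^2 times it, then the intrinsics apply), "world_from_camera" (4x4, takes a point from camera to world coordinates). Camera axes: x right, y down, z forward; pixel columns grow to the right and rows downward; lengths in mm; the calibration is good to about 2 mm. A picture is of the moment at which its call begins: read the wrist's pose just before it. camera_params takes no time and is no camera call; for the wrist camera it gives the pose at the moment of the call.
- order.sign_off(): hands the job in; it is judged then, once.
The state is a dict: "clock": time; "qpos": joint angles; "qvel": joint speeds; "joint_efforts": joint torques, N m; "eef_pos": TCP position; "tcp_rot": TCP orientation; "contact_force": force on the tool from outside, world axes, zero at the start; "wrist_torque": the same for the moment, N m; "opening": opening from 0.0 (shut) to 1.0 (fully open); "grasp_force": force on a finger pad.
Only numpy, scipy, OpenCV 4.12 (cv2) and the standard library are available. Lean on these libraries where they do the work, as an engineer would, in place of code of your own. Each camera call takes 0.05 s, during which the arm holds its last target. There are 200 camera calls.

## Task

Two tested modules lie on the closed cover of the test box: first put the green-tagged one fully down in the green pass nest and the red-tagged one fully down in the red reject nest, upright. Then take the cover's orange grab bar in the gripper, swing the cover up past its balance point (49 degrees, at the orange finger of the quadrant) without letting it spring wide open, and bring it back to just below that point, no more than about ten degrees under it. Finish while still gripping the bar there, with the cover still and nothing else holding it up; leave everything else on the bench where it is.

Things in the scene. Friction and masses are not known exactly. Their poses are not given: they have to be found in the camera images.
- module_green: black converter module, upright block 60 (x) x 36 (y) x 45 (z) mm, about 0.13 kg, GREEN tag on its top and ends: a pass. Origin at the centre of its underside. Starts loose on top of the test box's cover (top face 102 mm above the bench), the other module some 125 mm beside it. Grip it across its 36 mm width (y)
- module_red: the same module with a RED tag: a reject
- nest_green: green pass nest, fixed to the bench on a thin white card: open tray 86 (x) x 62 (y) x 16 mm high, walls and floor 5 mm, so a 76 x 52 mm pocket 11 mm deep; a module goes in with its long side along the nest's x, either way round. Origin at the centre of its underside, on the bench
- nest_red: red reject nest, the same tray in red. Which nest stands nearer the robot varies
- testbox: grey test box fixed to the bench, 220 (x) x 260 (y) x 88 mm high; origin at the centre of its underside, x from its front (robot side) to its hinge side. On it the white cover, 220 x 260 x 12 mm, hinged along its far edge. Outside the cover's +y edge, near the hinge, stands a steel quadrant 70 mm in radius (top 166 mm above the bench), orange finger at the balance angle
- hinge_line (a point): middle of the cover's hinge axis (parallel to the box's y), 110 mm along the box's x from its origin and 96 mm above the bench; fixed
- grab_bar: orange round bar at the front edge, 12 mm diameter, 130 mm long along the box's y, on two arms 120 mm apart, 50 mm clear of the cover. Origin mid-bar, 276 mm from the hinge line in the cover's mid-plane, 96 mm above the bench when closed; swings about the hinge line. A gripper pointing down, closing along the box's x can pinch it (open it only to 40 mm or so); the bar turns in the pads
- cover (a joint): opening angle of the cover, rad: 0 closed, stop at 1.45. Sprung: below 0.85 (49 degrees, the balance point) it falls shut by itself, above it springs open by itself; under 2 N at the bar. Bar height above the bench = 96 mm + 276 mm x sin(angle). Wanted at the end: a little under 0.85
- wire_reel: bystander: solder wire reel with green flanges, 60 mm diameter, 52 mm high, standing; origin at its underside
- tape_roll: bystander: beige tape roll, 90 mm diameter, 45 mm high, lying flat; origin at its underside
- flux_bottle: bystander: white bottle, red cap, 44 mm diameter, 100 mm high; origin at its underside
- screwdriver: bystander: screwdriver 170 mm long, lying flat
- pin_cup: bystander: blue dish, 64 mm diameter, 45 mm high; origin at its underside
- heatsink: bystander: aluminium block 60 x 50 x 20 mm; origin at its underside
Things that resemble listed ones, but are neither listed nor needed, are in the scene too. What is shaped like the module_green but pink is not meant. What is shaped like the nest_red but brown is not meant.

How it is judged:
By the outcome, as a careful person would: the job done as asked, in the order asked, and still so for the second after the job is handed in, while the arm keeps its last pose, push and grip.
It also fails if it takes over 72 s, if anything falls off the work surface, if the arm or the gripper's body presses on something with over 40 N, if the wrist force passes 120 N, or if a joint passes its speed limit or range.

## Working session

There is one attempt and no reset: what is moved stays moved. The work goes in short steps, Python scripts to look and compute and a tool call to move; the robot and the scene stay as the last step left them, time stands still between calls to the robot, and variables do not carry over. Pictures are saved under pics/ and viewed, at most 10 in all, crops included, and the job is handed in when it is done.

Besides the shell and the picture viewer there is one more tool, called after "Request:" in YAML: its name, and indented under it one key for each argument. move_arm: Moves the arm, as the interface text tells. Its arguments: {"type":"object","properties":{"motion":{"type":"array","items":{"type":"array","items":{"type":"number"}}},"grip_force":{"type":"number"}},"required":["motion"]}

```bash
mkdir -p pics
cat > h.py <<'E'
import numpy as np, cv2
from rig import sensors, grab_frame, camera_params, order
def snap(n,f):
    p=camera_params(n); im,d=grab_frame(n)
    np.savez(f'{f}.npz',im=im,d=d,K=p['camera_matrix'],k1=p['k1'],T=p['world_from_camera'])
    return im,d
def pt(f,u,v,z=None):
    a=np.load(f'{f}.npz'); K=a['K'];d=a['d'];T=np.array(a['T'])
    uv=cv2.undistortPoints(np.array([[[u,v]]],float),K,np.array([float(a['k1']),0,0,0,0])) if False else None
    x=(u-K[0,2])/K[0,0];y=(v-K[1,2])/K[1,1];k=float(a['k1']);sx,sy=x,y
    for _ in range(20):
        s=1+k*(sx*sx+sy*sy);sx,sy=x/s,y/s
    r=np.array([sx,sy,1.])
    if z is None:
        w=d[int(v)-1:int(v)+2,int(u)-1:int(u)+2];w=w[w>0];
        return T[:3,:3]@(r*np.median(w))+T[:3,3]
    R=T[:3,:3]@r; return T[:3,3]+R*(z-T[2,3])/R[2]
E
python3 - <<'E'
from h import *
print(sensors.sense())
for n in('scene','top'):
    im,d=snap(n,n); cv2.imwrite(f'pics/{n}.png',cv2.resize(im[:,:,::-1],(800,600),interpolation=cv2.INTER_CUBIC))
    p=camera_params(n);print(p)
E
```

```text
{'clock': 0.0, 'qpos': array([ 1.21361055e+00,  3.53646323e-01,  1.63410061e+00,  5.54351404e-06,
        1.15524659e+00, -2.38791562e-03]), 'qvel': array([-8.61248545e-04,  1.83131024e-03,  2.91063492e-05,  8.79724991e-04,
       -8.43837193e-04, -3.03239081e-04]), 'joint_efforts': array([ 1.15194067e-03, -6.05257344e+01, -3.42079318e+01,  4.61335708e-05,
        9.03951412e-03,  1.27703970e-05]), 'eef_pos': array([216.95175662, 585.63393397, 230.57718317]), 'tcp_rot': array([-3.14019180e+00, -8.41373035e-06,  2.78679254e+00]), 'contact_force': array([0.21655952, 0.35969689, 0.13092785]), 'wrist_torque': array([0.01367527, 0.02870619, 0.02717969]), 'grasp_force': 0.0, 'opening': 0.998727564307518}
{'camera_matrix': array([[444.70544604,   0.        , 257.37214857],
       [  0.        , 444.70544604, 191.22908146],
       [  0.        ,   0.        ,   1.        ]]), 'k1': 0.049519986025306946, 'world_from_camera': array([[-1.10753298e-02,  7.40150327e-01, -6.72350229e-01,
         1.67649518e+03],
       [ 9.99923456e-01,  4.48902865e-03, -1.15295952e-02,
         8.16913177e+00],
       [-5.51543423e-03, -6.72426458e-01, -7.40143390e-01,
         1.29858991e+03],
       [ 0.00000000e+00,  0.00000000e+00,  0.00000000e+00,
         1.00000000e+00]])}
{'camera_matrix': array([[436.93435486,   0.        , 255.73870891],
       [  0.        , 436.93435486, 192.44200036],
       [  0.        ,   0.        ,   1.        ]]), 'k1': -0.02264739132364654, 'world_from_camera': array([[ 4.28117104e-02, -9.78386769e-01,  2.02302958e-01,
         3.09616951e+02],
       [-9.99081931e-01, -4.22421521e-02,  7.13407095e-03,
         9.10883666e+00],
       [ 1.56583170e-03, -2.02422652e-01, -9.79297002e-01,
         1.41206995e+03],
       [ 0.00000000e+00,  0.00000000e+00,  0.00000000e+00,
         1.00000000e+00]])}
```

View pics/top.png

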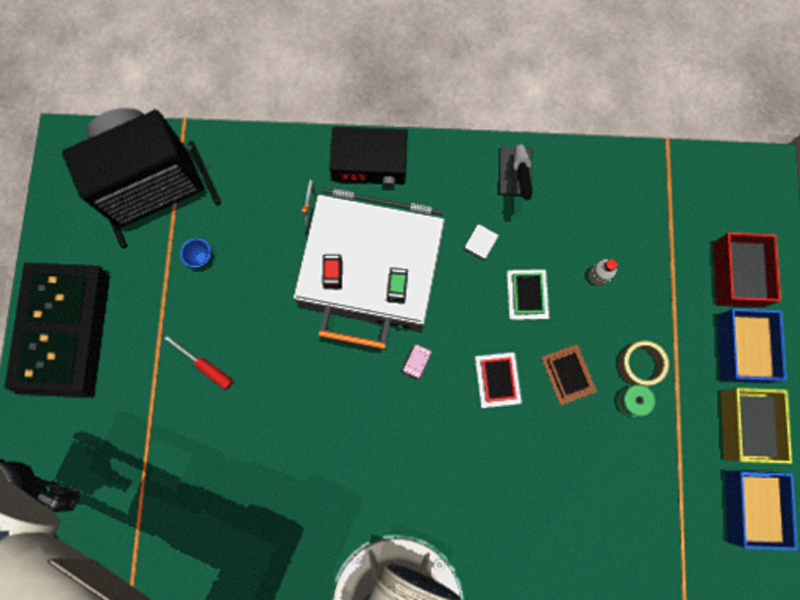

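View pics/scene.png

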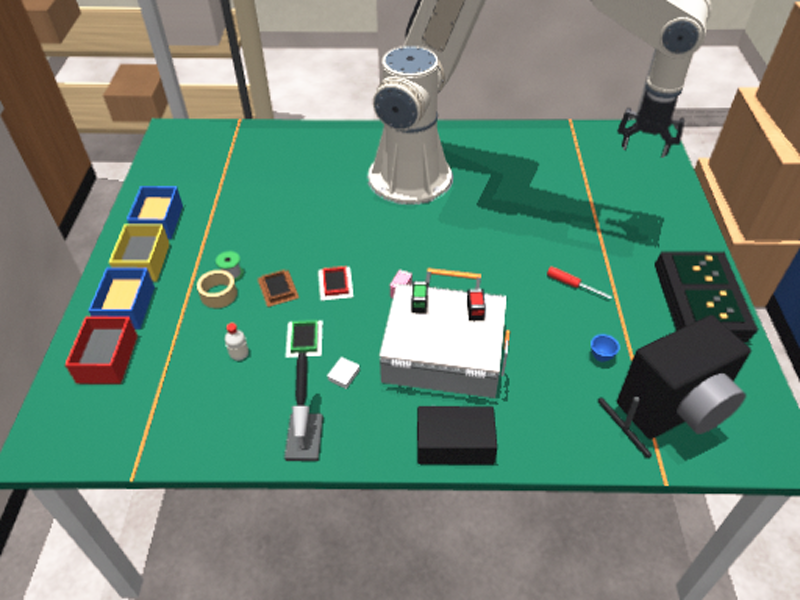

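Candidates in the top view (800×600): green module (397,284) and red module (331,270) against the pink block (417,361). Green nest (528,294) and red nest (498,380) against the brown tray (569,374), the red bin (747,269) and the green reel (638,401). By description I choose the first two modules on the cover and the two trays on white cards. Next is a close crop to check.

Run:
```python
from h import *
a=np.load('top.npz');im=a['im'];d=a['d']
c=im[115:265,180:380,::-1];cv2.imwrite('pics/crop.png',cv2.resize(c,(800,600),interpolation=cv2.INTER_CUBIC))
hsv=cv2.cvtColor(im,cv2.COLOR_RGB2HSV)
def rep(name,lo,hi,box,z):
    m=cv2.inRange(hsv,lo,hi); k=np.zeros_like(m);k[box[1]:box[3],box[0]:box[2]]=1;m=m*k
    v,u=np.nonzero(m)
    P=np.array([pt('top',x,y,z)[:2] for x,y in zip(u,v)],np.float32)
    Q=np.array([pt('top',x,y) for x,y in zip(u,v)])
    r=cv2.minAreaRect(P);print(name,len(u),'mean',P.mean(0).round(1),'rect',[np.round(t,1) for t in r],'depth z',np.median(Q[:,2]).round(1),'mean px',u.mean().round(1),v.mean().round(1))
rep('mg',(45,100,60),(75,255,255),(245,165,265,195),147)
rep('mr',(0,150,120),(8,255,255),(200,160,222,188),147)
rep('ng',(45,100,60),(75,255,255),(328,172,350,204),16)
rep('nr',(0,150,80),(8,255,255),(303,225,335,262),16)
rep('bar',(8,150,120),(20,255,255),(200,205,250,225),96)
```

```text
mg 113 mean [605.9  25.4] rect [array([599. ,  25.6]), array([27.7, 50.1]), np.float64(85.7)] depth z 148.2 mean px 253.9 180.8
mr 106 mean [627.6 152.5] rect [array([627.5, 153. ]), array([31.2, 26.9]), np.float64(3.5)] depth z 148.6 mean px 211.7 172.0
ng 172 mean [ 625.2 -245.3] rect [array([ 626.6, -248.6]), array([84.6, 61.4]), np.float64(3.8)] depth z 14.1 mean px 336.8 187.8
nr 153 mean [ 444.2 -186.9] rect [array([ 444.5, -188.7]), array([82.1, 60.4]), np.float64(8.7)] depth z 13.2 mean px 318.2 242.4
bar 159 mean [501.9 109.1] rect [array([501.9, 108.9]), array([131.7,  10.8]), np.float64(81.1)] depth z 100.6 mean px 224.9 216.8
```

View pics/crop.png

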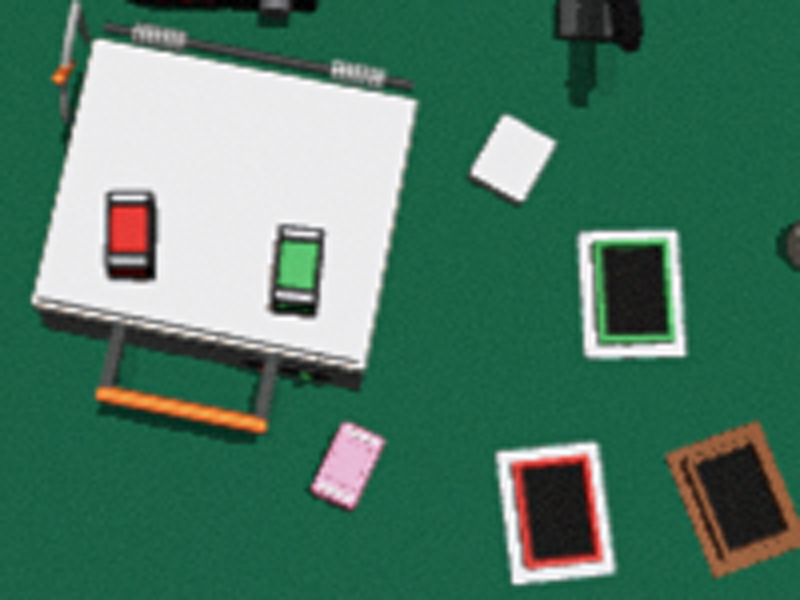

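```bash
cat >> h.py <<'E'
from scipy.spatial.transform import Rotation as Ro
def go(x,y,z,yaw):
    s=sensors.sense();R=Ro.from_euler('xyz',s['tcp_rot']);G=Ro.from_euler('xyz',[np.pi,0,yaw])
    print('rot',(R.inv()*G).as_rotvec().round(4),'shift m',(R.inv().apply(np.array([x,y,z])-s['eef_pos'])/1000).round(4))
E
python3 - <<'E'
from h import *
C=lambda u,v,z:pt('top',u/4+180-.375,v/4+115-.375,z)[:2]
def two(n,a,b,z):
    A,B=C(*a,z),C(*b,z);print(n,((A+B)/2).round(1),'ang',np.arctan2(*(A-B)[::-1]).round(3),np.linalg.norm(A-B).round(1))
two('mg',(302,232),(295,296),147);two('mr',(131,197),(128,262),147)
two('bar',(100,394),(264,427),96)
two('boxside',(414,100),(362,368),102);two('boxL',(94,40),(38,302),102)
two('ngR',(669,239),(674,340),16);two('ngL',(597,241),(603,343),16)
two('nrR',(588,457),(603,562),16);two('nrL',(515,462),(530,567),16)
E
```

```text
mg [606.7  24.3] ang -0.063 49.1
mr [627.7 151.5] ang 0.019 50.0
bar [500.5 108.5] ang 1.414 127.6
boxside [645.7 -43.5] ang -0.153 217.7
boxL [685.4 208.7] ang -0.133 215.3
ngR [ 629.4 -280.2] ang 0.049 84.7
ngL [ 624.8 -221.6] ang 0.066 85.5
nrR [ 446.9 -219.6] ang 0.153 84.2
nrL [ 440.5 -161.4] ang 0.161 84.1
```

```bash
python3 -c "
from h import *
go(605,24,280,np.pi-.06)"
```

```text
rot [-1.200e-03 -2.000e-04 -2.948e-01] shift m [-0.559  -0.392  -0.0489]
```

The rows are not in the units I measure in: shifts go in shares of 0.6 m and turns go in shares of 4 rad. I convert before sending: -0.4 m / 0.6 = -0.6667, -0.35 m / 0.6 = -0.5833, -0.295 rad / 4 = -0.0738.

Request:
move_arm:
  motion:
    - [0,0,-0.0125,-0.0833,-0.0583,-0.05,0.08]
    - [0,0,-0.025,-0.1667,-0.1167,-0.0817,0.08]
    - [0,0,-0.0375,-0.25,-0.175,-0.0817,0.08]
    - [0,0,-0.05,-0.3333,-0.2333,-0.0817,0.08]
    - [0,0,-0.0625,-0.4167,-0.2917,-0.0817,0.08]
    - [0,0,-0.0738,-0.5,-0.35,-0.0817,0.08]
    - [0,0,-0.0738,-0.5833,-0.4083,-0.0817,0.08]
    - [0,0,-0.0738,-0.6667,-0.4667,-0.0817,0.08]

```text
clock: 1.1
eef_pos: [495.7, 182.7, 280.2]
tcp_rot: [3.142, -0.0, 3.082]
contact_force: [1.0, 0.6, 1.2]
opening: 0.937
grasp_force: 0.0
```

```bash
python3 -c "
from h import *
print(sensors.sense()['eef_pos'],sensors.sense()['tcp_rot'])
go(605,24,280,np.pi-.06)"
```

```text
[495.68970101 182.65910837 280.2122518 ] [ 3.14154252e+00 -2.76084079e-06  3.08177713e+00]
rot [ 0.0001 -0.      0.0002] shift m [-0.1186 -0.1518  0.0002]
```

In the tool's units: -0.152 m / 0.6 = -0.2533, -0.1186 m / 0.6 = -0.1977.

Request:
move_arm:
  motion:
    - [0,0,0,-0.0583,-0.075,0,0.065]
    - [0,0,0,-0.1167,-0.15,0,0.065]
    - [0,0,0,-0.175,-0.225,0,0.065]
    - [0,0,0,-0.1977,-0.2533,0,0.065]
    - [0,0,0,-0.1977,-0.2533,0,0.065]
    - [0,0,0,-0.1977,-0.2533,0,0.065]

```text
clock: 1.85
eef_pos: [603.5, 26.8, 280.0]
tcp_rot: [3.141, -0.001, 3.082]
contact_force: [0.2, 0.6, 0.5]
opening: 0.761
grasp_force: 0.0
```

Run:
```python
from h import *
print(sensors.sense()['eef_pos'],sensors.sense()['tcp_rot'])
im,d=snap('wrist','w1');print(camera_params('wrist')['world_from_camera'].round(3))
cv2.imwrite('pics/w1.png',cv2.resize(im[:,:,::-1],(800,600),interpolation=cv2.INTER_CUBIC))
```

```text
[603.45620053  26.79578729 280.0434042 ] [ 3.1411474e+00 -1.0122536e-03  3.0823011e+00]
[[ 5.90000e-02  9.59000e-01  2.79000e-01  5.32426e+02]
 [ 9.98000e-01 -5.70000e-02 -1.50000e-02  3.00350e+01]
 [ 1.00000e-03  2.79000e-01 -9.60000e-01  4.22880e+02]
 [ 0.00000e+00  0.00000e+00  0.00000e+00  1.00000e+00]]
```

View pics/w1.png

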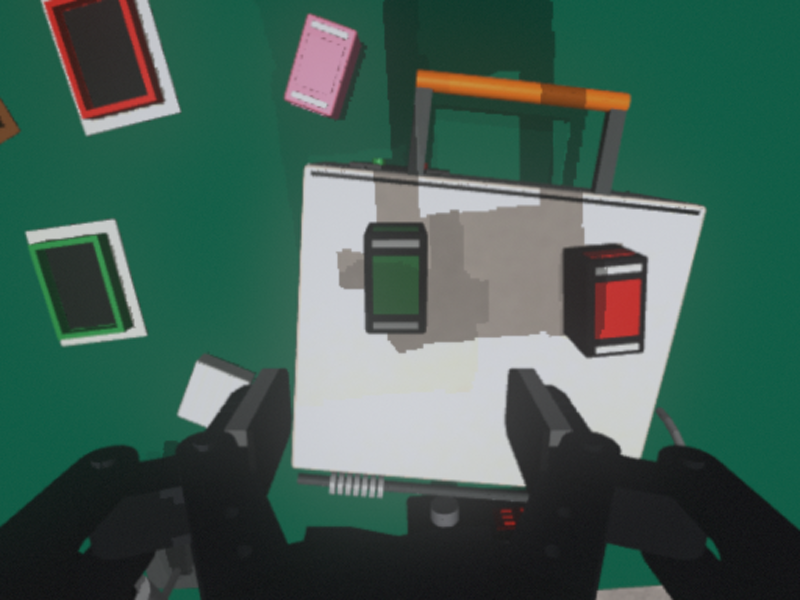

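The wrist view shows the green module's top face at (366–426, 235–332) and the red one at (592–646, 258–354). The bar is at the top, running from (417,78) to (630,102).

Run:
```python
from h import *
C=lambda u,v,z:pt('w1',u*.64-.18,v*.64-.18,z)[:2]
def two(n,a,b,z):
    A,B=C(*a,z),C(*b,z);print(n,((A+B)/2).round(1),'ang',np.arctan2(*(A-B)[::-1]).round(3),np.linalg.norm(A-B).round(1))
two('mg',(395,325),(395,243),147);two('mg sides',(367,285),(427,285),147)
two('mr',(614,348),(618,270),147);two('mr sides',(594,310),(645,308),147)
two('bar',(417,80),(630,102),96)
print(pt('w1',395*.64,285*.64),pt('w1',620*.64,308*.64))
go(607.5,23,280,np.pi-.06)
```

```text
mg [605.4  24.2] ang -0.061 48.2
mg sides [605.5  25.3] ang -1.631 34.1
mr [628.  151.5] ang 0.014 47.7
mr sides [627.5 153.6] ang -1.591 30.0
bar [501.  109.8] ang -1.718 132.4
[605.35617181  24.37133822 147.85405047] [626.71030913 153.42353502 148.19892667]
rot [ 0.0004 -0.0007  0.0013] shift m [-0.0043 -0.0038  0.0002]
```

In the tool's units: 0.165 m / 0.6 = 0.275, 0.14 m / 0.6 = 0.2333.

Request:
move_arm:
  motion:
    - [0,0,0,-0.0033,-0.0037,0.0833,0.065]
    - [0,0,0,-0.0033,-0.0037,0.1667,0.065]
    - [0,0,0,-0.0033,-0.0037,0.2333,0.065]
    - [0,0,0,-0.0033,-0.0037,0.275,0.065]
    - [0,0,0,-0.0033,-0.0037,0.275,0.065]
    - [0,0,0,-0.0033,-0.0037,0.275,0.03]
    - [0,0,0,-0.0033,-0.0037,0.275,0.03]
    - [0,0,0,-0.0033,-0.0037,0.275,0.03]
  grip_force: 30

```text
clock: 2.9
eef_pos: [607.1, 24.0, 116.9]
tcp_rot: [3.141, 0.003, 3.082]
contact_force: [-1.5, 3.3, 6.7]
opening: 0.416
grasp_force: 33.8
```

In the tool's units: -0.13 m / 0.6 = -0.2167, -0.1 m / 0.6 = -0.1667.

Request:
move_arm:
  motion:
    - [0,0,0,0,0,0,0.03]
    - [0,0,0,0,0,-0.0333,0.03]
    - [0,0,0,0,0,-0.1,0.03]
    - [0,0,0,0,0,-0.1667,0.03]
    - [0,0,0,0,0,-0.2167,0.03]
    - [0,0,0,0,0,-0.2167,0.03]

```text
clock: 3.65
eef_pos: [607.5, 23.3, 248.1]
tcp_rot: [3.141, 0.005, 3.082]
contact_force: [0.0, 0.3, -1.7]
opening: 0.414
grasp_force: 32.9
```

```bash
python3 -c "
from h import *
go(627,-250,243,np.pi+.06)
go(627,-250,20,np.pi+.06)"
```

```text
rot [-0.      0.0052 -0.12  ] shift m [-0.0358 -0.2716  0.0052]
rot [-0.      0.0052 -0.12  ] shift m [-0.0346 -0.2717  0.2282]
```

In the tool's units: -0.272 m / 0.6 = -0.4533, 0.12 m / 0.6 = 0.2, -0.12 rad / 4 = -0.03.

Request:
move_arm:
  motion:
    - [0,0,-0.005,-0.0117,-0.0833,0,0.03]
    - [0,0,-0.01,-0.0233,-0.1667,0,0.03]
    - [0,0,-0.0175,-0.035,-0.25,0,0.03]
    - [0,0,-0.025,-0.0467,-0.3333,0,0.03]
    - [0,0,-0.03,-0.06,-0.4167,0,0.03]
    - [0,0,-0.03,-0.06,-0.4533,0.05,0.03]
    - [0,0,-0.03,-0.06,-0.4533,0.1333,0.03]
    - [0,0,-0.03,-0.06,-0.4533,0.2,0.03]

```text
clock: 4.65
eef_pos: [624.0, -250.3, 121.7]
tcp_rot: [3.14, -0.003, -3.082]
contact_force: [-0.3, 0.2, -1.8]
opening: 0.415
grasp_force: 32.9
```

Run:
```python
from h import *
print(sensors.sense()['eef_pos'])
im,d=snap('wrist','w2')
cv2.imwrite('pics/w2.png',cv2.resize(im[:,:,::-1],(800,600),interpolation=cv2.INTER_CUBIC))
go(628.5,-250,22,np.pi+.06)
```

```text
[ 624.01955425 -250.33271192  121.70528549]
rot [ 0.0043 -0.0093 -0.0005] shift m [-0.0081 -0.0019  0.0942]
```

View pics/w2.png

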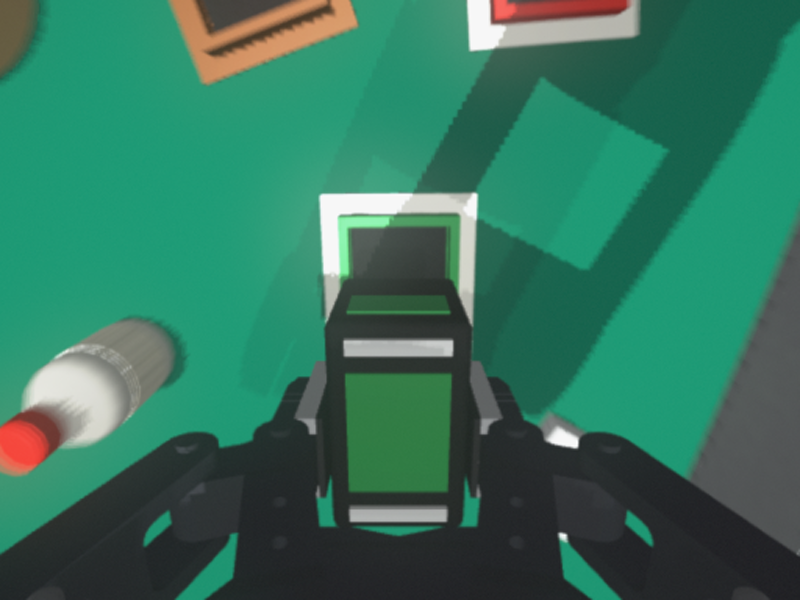

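Run:
```python
from h import *
for u,v in((339,214),(460,214)): print(pt('w2',u*.64-.18,v*.64-.18,16).round(1))
for u,v in((345,347),(453,347),(350,514),(446,514)): print('mod',pt('w2',u*.64-.18,v*.64-.18,121.7-15+45).round(1))
```

```text
[ 584.3 -282.5   16. ]
[ 580.8 -223.    16. ]
mod [ 599.2 -265.6  151.7]
mod [ 597.7 -239.6  151.7]
mod [ 647.5 -262.9  151.7]
mod [ 646.  -237.   151.7]
```

Request:
move_arm:
  motion:
    - [0,0,0,0,0,0.05,0.03]
    - [0,0,0,0,0,0.1,0.03]
    - [0,0,0,0,0,0.1333,0.03]
    - [0,0,0,0,0,0.15,0.03]
    - [0,0,0,0,0,0.15,0.03]
    - [0,0,0,0,0,0.15,0.03]

```text
clock: 5.45
eef_pos: [626.5, -250.5, 36.4]
tcp_rot: [-3.141, 0.001, -3.081]
contact_force: [-0.1, -0.0, 0.3]
opening: 0.418
grasp_force: 32.8
```

Request:
move_arm:
  motion:
    - [0,0,0,0,0,0.01,0.03]
    - [0,0,0,0,0,0.0167,0.03]
    - [0,0,0,0,0,0.0233,0.03]
    - [0,0,0,0,0,0.025,0.03]
    - [0,0,0,0,0,0.025,0.03]

```text
clock: 6.08
eef_pos: [625.7, -250.2, 20.4]
tcp_rot: [3.142, -0.0, -3.081]
contact_force: [-1.8, 0.5, 2.0]
opening: 0.415
grasp_force: 33.1
```

In the tool's units: -0.22 m / 0.6 = -0.3667, -0.16 m / 0.6 = -0.2667.

Request:
move_arm:
  motion:
    - [0,0,0,0,0,0,0.055]
    - [0,0,0,0,0,0,0.055]
    - [0,0,0,0,0,0,0.055]
    - [0,0,0,0,0,-0.0667,0.055]
    - [0,0,0,0,0,-0.1667,0.06]
    - [0,0,0,0,0,-0.2667,0.06]
    - [0,0,0,0,0,-0.3667,0.06]
    - [0,0,0,0,0,-0.3667,0.06]

```text
clock: 7.08
eef_pos: [628.6, -251.4, 246.5]
tcp_rot: [-3.137, 0.009, -3.081]
contact_force: [0.0, 0.2, 0.5]
opening: 0.7
grasp_force: 0.0
```

Run:
```python
from h import *
im,d=snap('wrist','w3')
hs=cv2.cvtColor(im,cv2.COLOR_RGB2HSV);m=cv2.inRange(hs,(45,100,30),(75,255,255))
im2,_=snap('top','top3')
t=cv2.resize(im2[160:215,310:365,::-1],(400,400),interpolation=cv2.INTER_CUBIC)
cv2.imwrite('pics/w3.png',np.hstack([cv2.resize(im[100:340,150:390,::-1],(400,400)),t]))
go(628,152.5,245,np.pi+.012)
```

```text
rot [-0.0005  0.0011  0.0482] shift m [-0.0264  0.4019 -0.0044]
```

View pics/w3.png

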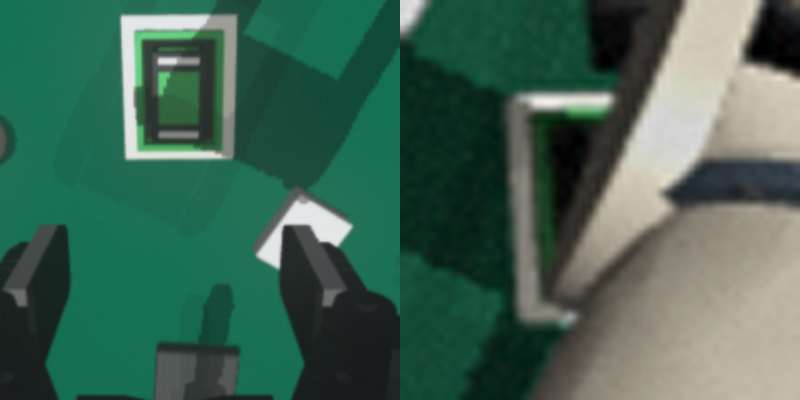

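The green module sits inside the green nest's walls (left panel, about (178,95)). I'll check its top height, which should be 50 mm, and move on to the red one.

Run:
```python
from h import *
for u,v in((257,150),(257,157),(257,164),(257,178)):print(pt('w3',u,v).round(1))
```

```text
[ 613.9 -251.2   50.8]
[ 621.4 -250.8   50.6]
[ 629.  -250.3   50.7]
[ 644.7 -249.3   49.9]
```

In the tool's units: 0.402 m / 0.6 = 0.67, 0.35 m / 0.6 = 0.5833, 0.048 rad / 4 = 0.012.

Request:
move_arm:
  motion:
    - [0,0,0.0025,-0.005,0.0833,0,0.065]
    - [0,0,0.005,-0.01,0.1667,0,0.065]
    - [0,0,0.0075,-0.0167,0.25,0,0.065]
    - [0,0,0.01,-0.0233,0.3333,0,0.065]
    - [0,0,0.012,-0.03,0.4167,0,0.065]
    - [0,0,0.012,-0.0367,0.5,0,0.065]
    - [0,0,0.012,-0.0433,0.5833,0,0.065]
    - [0,0,0.012,-0.0433,0.67,0,0.065]

```text
clock: 8.18
eef_pos: [626.5, 153.9, 237.8]
tcp_rot: [-3.141, -0.003, -3.13]
contact_force: [0.3, -0.4, 0.6]
opening: 0.76
grasp_force: 0.0
```

Request:
move_arm:
  motion:
    - [0,0,0,0,0,0,0.065]
    - [0,0,0,0,0,0,0.065]

```text
clock: 8.43
eef_pos: [626.7, 152.2, 238.5]
tcp_rot: [-3.141, -0.003, -3.129]
contact_force: [0.1, 0.9, -0.7]
opening: 0.758
grasp_force: 0.0
```

```bash
python3 -c "
from h import *
go(628,152.5,117,np.pi+.012)"
```

```text
rot [-0.0011 -0.0027  0.001 ] shift m [-0.0016  0.0004  0.1215]
```

In the tool's units: 0.122 m / 0.6 = 0.2033, 0.09 m / 0.6 = 0.15, -0.003 rad / 4 = -0.0008.

Request:
move_arm:
  motion:
    - [0,-0.0008,0,-0.0025,0,0.0833,0.065]
    - [0,-0.0008,0,-0.0025,0,0.15,0.065]
    - [0,-0.0008,0,-0.0025,0,0.2033,0.065]
    - [0,-0.0008,0,-0.0025,0,0.2033,0.065]
    - [0,-0.0008,0,-0.0025,0,0.2033,0.03]
    - [0,-0.0008,0,-0.0025,0,0.2033,0.03]
    - [0,-0.0008,0,-0.0025,0,0.2033,0.03]
    - [0,-0.0008,0,-0.0025,0,0.2033,0.03]

```text
clock: 9.43
eef_pos: [630.2, 152.5, 119.9]
tcp_rot: [-3.142, 0.006, -3.129]
contact_force: [1.0, -3.6, 7.1]
opening: 0.418
grasp_force: 33.0
```

In the tool's units: -0.13 m / 0.6 = -0.2167, -0.1 m / 0.6 = -0.1667.

Request:
move_arm:
  motion:
    - [0,0,0,0,0,-0.0333,0.03]
    - [0,0,0,0,0,-0.1,0.03]
    - [0,0,0,0,0,-0.1667,0.03]
    - [0,0,0,0,0,-0.2167,0.03]
    - [0,0,0,0,0,-0.2167,0.03]
    - [0,0,0,0,0,-0.2167,0.03]

```text
clock: 10.18
eef_pos: [628.0, 152.6, 247.8]
tcp_rot: [-3.142, 0.002, -3.129]
contact_force: [-0.1, 0.1, -1.7]
opening: 0.415
grasp_force: 32.4
```

```bash
python3 -c "
from h import *
go(444.5,-189.5,240,np.pi+.155)"
```

```text
rot [-0.0002  0.002  -0.1426] shift m [ 0.1877 -0.3398  0.0074]
```

In the tool's units: -0.34 m / 0.6 = -0.5667, 0.1877 m / 0.6 = 0.3128, -0.1426 rad / 4 = -0.0357.

Request:
move_arm:
  motion:
    - [0,0,-0.005,0.0417,-0.075,0,0.03]
    - [0,0,-0.01,0.0833,-0.15,0,0.03]
    - [0,0,-0.015,0.125,-0.225,0,0.03]
    - [0,0,-0.02,0.1667,-0.3,0,0.03]
    - [0,0,-0.025,0.2083,-0.375,0,0.03]
    - [0,0,-0.03,0.25,-0.45,0,0.03]
    - [0,0,-0.0357,0.2917,-0.525,0,0.03]
    - [0,0,-0.0357,0.3128,-0.5667,0,0.03]

```text
clock: 11.18
eef_pos: [442.9, -190.9, 246.3]
tcp_rot: [3.141, 0.0, -2.988]
contact_force: [0.5, 0.5, -2.1]
opening: 0.415
grasp_force: 32.3
```

In the tool's units: 0.125 m / 0.6 = 0.2083, 0.11 m / 0.6 = 0.1833.

Request:
move_arm:
  motion:
    - [0,0,0,0,0,0.05,0.03]
    - [0,0,0,0,0,0.1167,0.03]
    - [0,0,0,0,0,0.1833,0.03]
    - [0,0,0,0,0,0.2083,0.03]
    - [0,0,0,0,0,0.2083,0.03]
    - [0,0,0,0,0,0.2083,0.03]

```text
clock: 11.92
eef_pos: [446.3, -190.0, 123.7]
tcp_rot: [-3.14, 0.004, -2.987]
contact_force: [0.6, -0.2, -0.8]
opening: 0.419
grasp_force: 32.3
```

Run:
```python
from h import *
print(sensors.sense()['eef_pos'])
im,d=snap('wrist','w4')
cv2.imwrite('pics/w4.png',cv2.resize(im[:,:,::-1],(800,600),interpolation=cv2.INTER_CUBIC))
go(444.5,-189.5,40,np.pi+.155)
```

```text
[ 446.30605121 -189.9562852   123.74566179]
rot [-0.0016  0.0048 -0.0001] shift m [0.0022 0.0009 0.084 ]
```

View pics/w4.png

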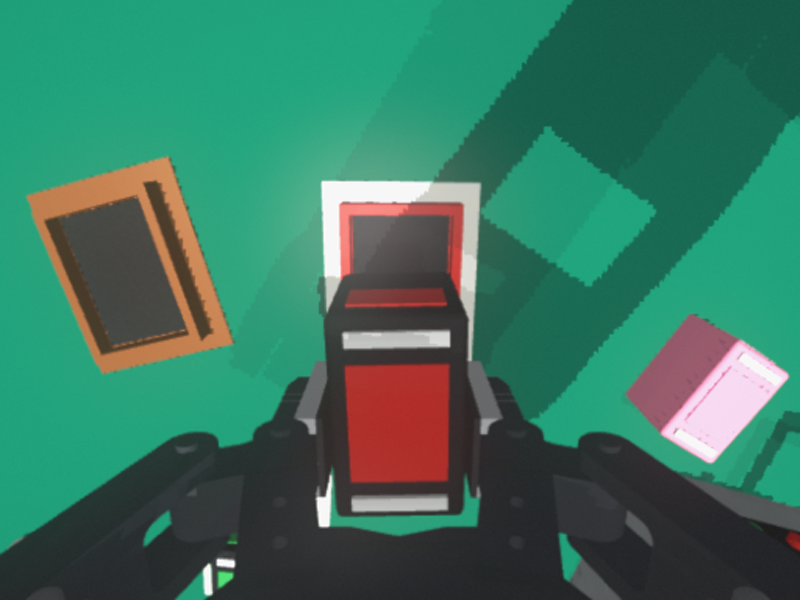

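The red module is held square over the red nest. The nest's near edge runs from (340,204) to (463,204), and the module is centred at about (397,420).

Run:
```python
from h import *
a=[pt('w4',u*.64-.18,v*.64-.18,16)[:2] for u,v in((340,204),(463,204))];m=sum(a)/2
print('nest',m+43*np.array([np.cos(.155),np.sin(.155)]))
print('mod',sum(pt('w4',u*.64-.18,v*.64-.18,123.7-17.5+45) for u,v in((343,340),(450,340),(351,504),(447,504)))/4)
```

```text
nest [ 443.56735142 -189.53644223]
mod [ 443.67925342 -191.26329966  151.2       ]
```

In the tool's units: 0.08 m / 0.6 = 0.1333, 0.06 m / 0.6 = 0.1.

Request:
move_arm:
  motion:
    - [0,0,0,0,0,0.05,0.03]
    - [0,0,0,0,0,0.1,0.03]
    - [0,0,0,0,0,0.1333,0.03]
    - [0,0,0,0,0,0.1333,0.03]
    - [0,0,0,0,0,0.1333,0.03]

```text
clock: 12.6
eef_pos: [446.7, -190.0, 44.0]
tcp_rot: [-3.14, 0.005, -2.987]
contact_force: [0.6, -0.6, -0.9]
opening: 0.411
grasp_force: 32.3
```

In the tool's units: 0.021 m / 0.6 = 0.035, 0.019 m / 0.6 = 0.0317.

Request:
move_arm:
  motion:
    - [0,0,0,0.0017,0,0.0167,0.03]
    - [0,0,0,0.0017,0,0.025,0.03]
    - [0,0,0,0.0017,0,0.0317,0.03]
    - [0,0,0,0.0017,0,0.035,0.03]
    - [0,0,0,0.0017,0,0.035,0.03]

```text
clock: 13.22
eef_pos: [444.7, -189.8, 23.2]
tcp_rot: [-3.141, 0.003, -2.987]
contact_force: [-8.1, 2.8, 27.5]
opening: 0.416
grasp_force: 35.6
```

Request:
move_arm:
  motion:
    - [0,0,0,0,0,-0.0017,0.055]
    - [0,0,0,0,0,-0.0017,0.055]
    - [0,0,0,0,0,-0.0017,0.055]
    - [0,0,0,0,0,-0.0667,0.055]
    - [0,0,0,0,0,-0.1667,0.055]
    - [0,0,0,0,0,-0.2667,0.05]
    - [0,0,0,0,0,-0.3667,0.045]
    - [0,0,0,0,0,-0.3667,0.04]

```text
clock: 14.22
eef_pos: [446.7, -190.9, 246.3]
tcp_rot: [-3.137, 0.01, -2.987]
contact_force: [0.5, 0.1, 0.3]
opening: 0.473
grasp_force: 0.0
```

Run:
```python
from h import *
im,d=snap('wrist','w5')
hs=cv2.cvtColor(im,cv2.COLOR_RGB2HSV);m=cv2.inRange(hs,(0,150,60),(8,255,255));m[250:]=0;m[:,:200]=0;m[:,320:]=0
v,u=np.nonzero(m);P=np.array([pt('w5',x,y) for x,y in zip(u,v)])
t=P[P[:,2]>40];w=P[P[:,2]<30];print('top',t.mean(0),t[:,2].min(),t[:,2].max(),'nest',w.min(0),w.max(0),w.mean(0))
s=sensors.sense();print(s['eef_pos'],s['contact_force'])
go(501,109.3,240,np.pi/2-.148)
go(501,109.3,160,np.pi/2-.148)
```

```text
top [ 441.36706016 -190.94148821   50.90324043] 49.12873515443573 51.72332767246337 nest [ 398.36040757 -221.88266329    5.54580684] [ 488.38939085 -155.36561349   17.08884985] [ 451.69076003 -183.76111855   15.43948313]
[ 445.21805338 -190.25168794  243.6217079 ] [-0.07089946 -0.02200775 -1.33251627]
rot [0.0043 0.0071 1.8736] shift m [-0.1013  0.2874  0.0035]
rot [0.0043 0.0071 1.8736] shift m [-0.1008  0.2876  0.0835]
```

In the tool's units: 0.2875 m / 0.6 = 0.4792, 0.252 m / 0.6 = 0.42, 1.44 rad / 4 = 0.36.

Request:
move_arm:
  motion:
    - [0,0,0.045,-0.0217,0.06,0,0.04]
    - [0,0,0.09,-0.0417,0.12,0,0.04]
    - [0,0,0.135,-0.0633,0.18,0,0.04]
    - [0,0,0.18,-0.0833,0.24,0,0.04]
    - [0,0,0.225,-0.105,0.3,0,0.04]
    - [0,0,0.27,-0.1267,0.36,0,0.04]
    - [0,0,0.315,-0.1483,0.42,0,0.04]
    - [0,0,0.36,-0.1683,0.4792,0,0.04]

```text
clock: 15.28
eef_pos: [498.7, 110.9, 239.8]
tcp_rot: [-3.141, 0.001, 1.851]
contact_force: [1.1, -0.2, -0.9]
opening: 0.467
grasp_force: 0.0
```

Run:
```python
from h import *
go(501,109.3,170,np.pi/2-.148)
```

```text
rot [-4.000e-04  8.000e-04  4.278e-01] shift m [-0.0021  0.0018  0.0698]
```

In the tool's units: 0.07 m / 0.6 = 0.1167, 0.04 m / 0.6 = 0.0667, 0.428 rad / 4 = 0.107.

Request:
move_arm:
  motion:
    - [0,0,0.0425,0,0,0.0333,0.04]
    - [0,0,0.085,0,0,0.0667,0.04]
    - [0,0,0.107,0,0,0.1167,0.04]
    - [0,0,0.107,0,0,0.1167,0.04]
    - [0,0,0.107,0,0,0.1167,0.04]
    - [0,0,0.107,0,0,0.1167,0.04]

```text
clock: 16.02
eef_pos: [500.4, 109.9, 172.7]
tcp_rot: [3.137, -0.001, 1.429]
contact_force: [0.2, -0.3, -0.2]
opening: 0.466
grasp_force: 0.0
```

Run:
```python
from h import *
im,d=snap('wrist','w6')
cv2.imwrite('pics/w6.png',cv2.resize(im[:,:,::-1],(800,600),interpolation=cv2.INTER_CUBIC))
print(sensors.sense()['eef_pos'],sensors.sense()['tcp_rot'])
go(501,109.3,78,np.pi/2-.148)
```

```text
[500.41551305 109.91710879 172.78028604] [ 3.13723398e+00 -9.68052306e-04  1.42921441e+00]
rot [ 0.0044 -0.001   0.0064] shift m [-0.0006  0.0003  0.0948]
```

View pics/w6.png

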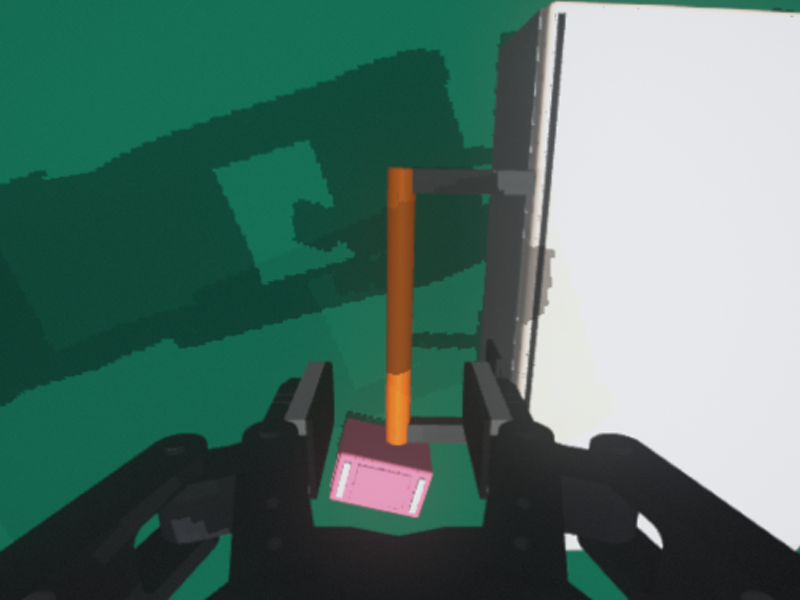

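The bar stands mid-way between the fingers, from (400,168) to (397,440), and parallel to the pads. Descending to it.

In the tool's units: 0.095 m / 0.6 = 0.1583, 0.09 m / 0.6 = 0.15, 0.004 rad / 4 = 0.001.

Request:
move_arm:
  motion:
    - [0.001,0,0.001,0,0,0.0667,0.04]
    - [0.001,0,0.001,0,0,0.1167,0.04]
    - [0.001,0,0.001,0,0,0.15,0.04]
    - [0.001,0,0.001,0,0,0.1583,0.04]
    - [0.001,0,0.001,0,0,0.1583,0.04]
    - [0.001,0,0.001,0,0,0.1583,0.04]

```text
clock: 16.82
eef_pos: [500.9, 110.0, 78.0]
tcp_rot: [3.141, -0.001, 1.425]
contact_force: [-0.1, 0.8, 0.7]
opening: 0.468
grasp_force: 0.0
```

Request:
move_arm:
  motion:
    - [0,0,0,0,0,0,0.02]
    - [0,0,0,0,0,0,0.012]
    - [0,0,0,0,0,0,0.006]
    - [0,0,0,0,0,0,0.006]
    - [0,0,0,0,0,0,0.006]
    - [0,0,0,0,0,0,0.006]
  grip_force: 40

```text
clock: 17.58
eef_pos: [501.3, 109.9, 77.4]
tcp_rot: [3.14, -0.001, 1.424]
contact_force: [4.2, -1.9, 1.5]
opening: 0.123
grasp_force: 39.0
```

In the tool's units: -0.1075 m / 0.6 = -0.1792, -0.0946 m / 0.6 = -0.1577.

Request:
move_arm:
  motion:
    - [0,0,0,0,0.0005,-0.023,0.006]
    - [0,0,0,0,0.0023,-0.046,0.006]
    - [0,0,0,0,0.0052,-0.0687,0.006]
    - [0,0,0,0,0.0092,-0.0913,0.006]
    - [0,0,0,0,0.0143,-0.1138,0.006]
    - [0,0,0,0,0.0205,-0.136,0.006]
    - [0,0,0,0,0.0278,-0.1577,0.006]
    - [0,0,0,0,0.0363,-0.1792,0.006]

```text
clock: 18.58
eef_pos: [523.2, 106.4, 184.6]
tcp_rot: [3.14, -0.001, 1.425]
contact_force: [10.9, -2.2, -8.3]
opening: 0.126
grasp_force: 40.6
```

In the tool's units: -0.0905 m / 0.6 = -0.1508, -0.0806 m / 0.6 = -0.1343.

Request:
move_arm:
  motion:
    - [0,0,0,0,0.0095,-0.0208,0.006]
    - [0,0,0,0,0.02,-0.0413,0.006]
    - [0,0,0,0,0.0315,-0.0613,0.006]
    - [0,0,0,0,0.044,-0.0805,0.006]
    - [0,0,0,0,0.0575,-0.0992,0.006]
    - [0,0,0,0,0.0718,-0.1172,0.006]
    - [0,0,0,0,0.0872,-0.1343,0.006]
    - [0,0,0,0,0.1032,-0.1508,0.006]

```text
clock: 19.58
eef_pos: [583.0, 97.0, 273.6]
tcp_rot: [-3.139, 0.001, 1.424]
contact_force: [7.8, -2.4, -10.2]
opening: 0.122
grasp_force: 40.0
```

In the tool's units: 0.0318 m / 0.6 = 0.053, -0.0265 m / 0.6 = -0.0442.

Request:
move_arm:
  motion:
    - [0,0,0,0,0.0168,-0.0157,0.006]
    - [0,0,0,0,0.0345,-0.0303,0.006]
    - [0,0,0,0,0.053,-0.0442,0.006]
    - [0,0,0,0,0.053,-0.0442,0.006]
    - [0,0,0,0,0.053,-0.0442,0.006]
    - [0,0,0,0,0.053,-0.0442,0.006]

```text
clock: 20.32
eef_pos: [614.5, 92.2, 301.3]
tcp_rot: [-3.14, 0.001, 1.424]
contact_force: [0.9, -5.4, -4.1]
opening: 0.124
grasp_force: 39.9
```

Run:
```python
from h import *
s=sensors.sense();p=s['eef_pos'];print(p,s['contact_force'])
H=np.array([501+276*np.cos(-.148),109.5+276*np.sin(-.148)])
hz=(H-p[:2])@[np.cos(-.148),np.sin(-.148)];z=p[2]+19-96
print('angle',np.arctan2(z,hz),np.arcsin(z/276),'r',np.hypot(z,hz))
im,d=snap('scene','s6')
cv2.imwrite('pics/s6.png',cv2.resize(im[140:290,200:400,::-1],(800,600),interpolation=cv2.INTER_CUBIC))
```

```text
[614.52414188  92.15275645 301.26765896] [ 0.88478566 -5.40233842 -4.1053306 ]
angle 0.9476955052883512 0.9485375996263402 r 276.16691786526866
```

View pics/s6.png

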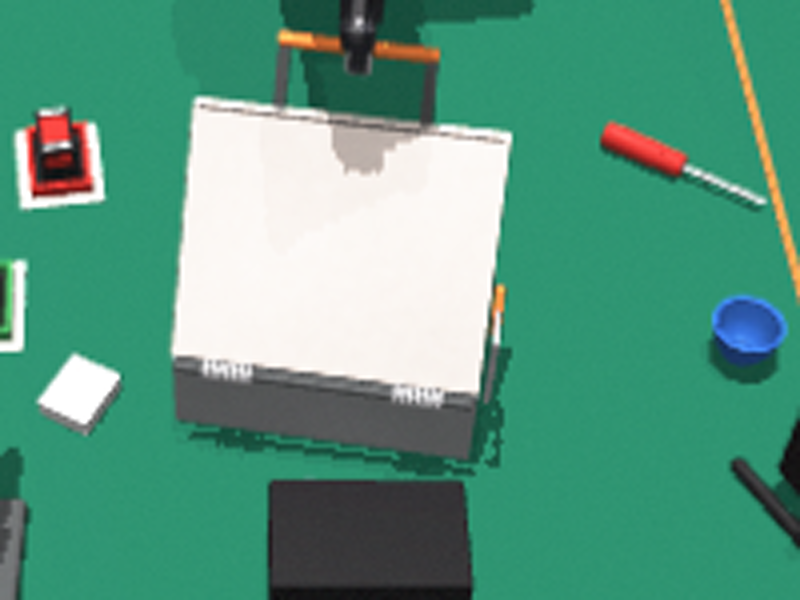

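The picture shows the cover open past the orange finger (500,300), with the bar still gripped at (357,55). The computed angle is 0.948. Returning to about 0.78.

In the tool's units: -0.0357 m / 0.6 = -0.0595, -0.0318 m / 0.6 = -0.053.

Request:
move_arm:
  motion:
    - [0,0,0,0,-0.0185,0.0138,0.006]
    - [0,0,0,0,-0.0362,0.0285,0.006]
    - [0,0,0,0,-0.053,0.0442,0.006]
    - [0,0,0,0,-0.0595,0.0507,0.006]
    - [0,0,0,0,-0.0595,0.0507,0.006]
    - [0,0,0,0,-0.0595,0.0507,0.006]
    - [0,0,0,0,-0.0595,0.0507,0.006]
    - [0,0,0,0,-0.0595,0.0507,0.006]

```text
clock: 21.38
eef_pos: [579.8, 97.7, 271.4]
tcp_rot: [-3.141, 0.0, 1.424]
contact_force: [1.4, -5.0, -2.2]
opening: 0.122
grasp_force: 39.7
```

Request:
move_arm:
  motion:
    - [0,0,0,0,0,0,0.006]
    - [0,0,0,0,0,0,0.006]
    - [0,0,0,0,0,0,0.006]
    - [0,0,0,0,0,0,0.006]

```text
clock: 21.88
eef_pos: [579.8, 97.7, 271.4]
tcp_rot: [-3.141, 0.0, 1.424]
contact_force: [1.4, -6.1, -1.3]
opening: 0.123
grasp_force: 39.7
```

Run:
```python
from h import *
s=sensors.sense();p=s['eef_pos'];print(p,s['contact_force'],s['qvel'].round(4))
H=np.array([501+276*np.cos(-.148),109.5+276*np.sin(-.148)])
hz=(H-p[:2])@[np.cos(-.148),np.sin(-.148)];z=p[2]+19-96
print('angle',np.arctan2(z,hz),np.arcsin(z/276),'r',np.hypot(z,hz))
im,d=snap('wrist','w7');im2,_=snap('top','t7')
L=cv2.resize(im,(400,300));Rr=cv2.resize(im2[100:265,180:400],(400,300))
cv2.imwrite('pics/f.png',np.hstack([L,Rr])[:,:,::-1])
```

```text
[579.75223571  97.69009388 271.43912569] [ 1.36609074 -6.10959538 -1.31081494] [-0.0005  0.0009  0.0006  0.0014  0.      0.0001]
angle 0.7804646402146594 0.7817037063229111 r 276.3451614005453
```

View pics/f.png

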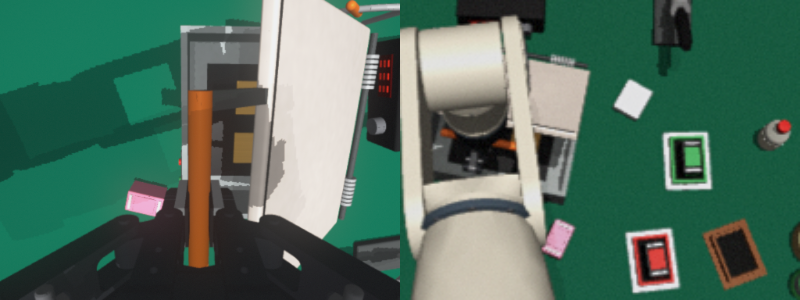

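The bar is in the pads (200,180). The cover is at 0.78 rad and still, and both modules are in their nests at (690,158) and (653,260). Handing in.

```bash
python3 -c "
from rig import order
print(order.sign_off())"
```

```text
the job is handed in; nothing more can be done
None
```

The job is handed in: both modules are seated in their nests, and the cover was swung up to about 0.95 rad and brought back to rest at about 0.78 rad (4° under balance), with the bar still gripped, at about 22 s on the clock.

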